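Rock the paperweight out of its fitted case and lay it on the couplet sheet

ROBOT

A 7-joint arm with a two-finger parallel gripper is mounted at the origin on the work surface. World frame = base frame: x ahead of the robot, y to its left, z up, the work surface at z = 0. Lengths are in m, angles in rad, forces in N, time in s.
With the tool pointing down it reaches from about 0.35 to 0.9 m from the base axis. Payload 8.1 kg.
Tool frame: the origin (TCP) lies at the very end of the fingers, on their centre line; the grasp point (between the pads) lies arm.hold_point_z behind it (arm.hold_point_z is the distance from the TCP to the grasp point, in m); z points along the fingers, y is the line along which they close (so a half turn about z gives the same grasp; the last joint's range is limited). The gripper opens to 92 mm and grips with 3 to 60 N. Pads are 19 mm wide; open, the fingers measure 130 mm over their backs; the gripper's body (75 mm by 190 mm) begins 47 mm behind the grasp point.
Start: joints at [1.231, 0.434, 0.025, 1.573, -0.012, 1.134, -0.075], TCP at [0.147, -0.608, 0.227] pointing down, gripper open.
Joint ranges: [-2.62, 2.62], [-0.44, 2.09], [-1.27, 1.32], [0.08, 2.57], [-1.32, 4.46], [0.12, 2], [-2.74, 2.74]. Speed limits (rad/s): [2.22, 2.22, 3.01, 3.01, 3.14, 3.14, 3.14].

INTERFACE

Orientations are given as a rotation vector (axis times angle).
In Python, from cell import arm, vision, job, cut_out gives the robot as it stands. The module is installed in compiled form; this text tells all that it offers.
- The arm moves only by the tool play_rows, never from a script. Its argument "increments" is text: rows parted by semicolons, each of 5 numbers parted by spaces: the shift along the tool's x, y, z in cm, then the turn about the tool's z in degrees, then the opening, from -1 (shut) to 1 (fully open), so that 0 is half open. A call has 1 to 5 rows; each row shifts and turns the commanded pose from where the row before left it, along the tool's axes as they then stand; what a row does not reach is not made up. A row lasts 1/12 s, in which the tool goes at most 41.7 mm and 7.16 degrees, less where a joint would pass 70% of its speed; a pose out of reach is approached as far as the arm can. A call is refused whole if a number of a shift passes 4.17 or a number of a turn 7.16, either way. A call with a gripper value outside its range is refused whole. The fingers move at their own pace and stop on an object; "grip_force" is the grip in N (left out, the last holds). Time passes only in rows, so rows that do not move let the fingers close. It gives the time, the measured TCP pose, the force, the opening and the grip force at its end, in the units of the state.
- arm.observe(): the state, without advancing time (a new reading comes with each control period).
- vision.get_image(name): name is "side" or "top" or "wrist"; returns a dict with "frame" (400x640x3 uint8, red, green, blue), "z_map" (400x640 float32, m along the optical axis (not along the pixel's ray), 0 where there is no reading), "mtx" (3x3 intrinsics, pixels), "distortion" ([k1, k2, p1, p2, k3] as OpenCV has them; the pictures are not rectified), "cam_to_world" (4x4, takes a point from camera to world coordinates). Camera axes: x right, y up, looking along -z (the intrinsics and any distortion apply to the point x, -y, -z); pixel columns grow to the right and rows downward; lengths in m; the calibration is good to about 2 mm. A picture is of the moment at which its call begins.
- job.sign_off(): hands the job in; it is judged then, once.
Trained networks look in a picture, given as the dict that the camera call returned (one of the last four; its "shot" number tells which), for a name from the list of things; names that differ only in an ending like _2 or _b are one class to them, and where a whole thing is asked for, a point or a joint stands for the part that bears it (a point fixed in the world has none). Each returns a list of dicts, best first, with "confidence" (0 to 1); they miss things now and then, are a little off and sometimes report something else, mostly with a low value. They report only what shows in the picture. A call takes as long as a camera call. They do not tell look-alikes from the thing itself.
- cut_out(query, picture): "mask" (400x640 bool, what is visible of it) and "point" ([row, column] in pixels, amid what is visible of it).
The state is a dict: "clock": time; "joints": joint angles; "dq": joint speeds; "joint_efforts": joint torques, N m; "position": TCP position; "ee_rot": TCP orientation; "force": force on the tool from outside, world axes, zero at the start; "ft_torque": the same for the moment, N m; "width": opening from 0.0 (shut) to 1.0 (fully open); "gripper_force": force on a finger pad.
Only numpy, scipy, OpenCV 4.12 (cv2) and the standard library are available. Lean on these libraries where they do the work, as an engineer would, in place of code of your own. Each camera call takes 0.05 s, during which the arm holds its last target. There are 200 camera calls.

TASK

Slide the lid of the wooden case fully open and leave it open, then press down the end of the paperweight that overhangs the hidden well so that it rocks up and stays tipped in its nest. Lift it out by the raised end and set it down gently, without dropping or banging it, flat across the middle of the blank margin at the head of the red sheet, square to the sheet, and let go. Leave the ink bottle, ink dish, inkstone, inkstick box, cup and seal box standing where they are.

Things in the scene. Friction and masses are not known exactly. Their poses are not given: they have to be found in the camera images.
- case_rim (a point): Fixed wooden case, 184 x 76 mm, 70 mm tall. Point at rim height over the middle of the nested paperweight; z up, x along the case, +x the way the lid opens. Case from x = -96 to +88 mm; pocket x = -84 to +76 mm, 48 mm wide: 2 mm free at each side of the paperweight, 1 mm past its +x end, 9 mm past its -x end.
- shelf_edge (a point): Edge of the shelf inside the case on which the paperweight lies, 33 mm below the rim; axes as the case's. The shelf runs from here to the pocket's +x end; towards -x is a hidden well, floor 63 mm below the rim. The paperweight rocks about this edge, over centre, to about 0.42 rad, its -x end on the well's floor, and stays so when let go; the +x end then stands about 30 mm over the rim.
- press_spot (a point): Fixed point of the case, on the nested paperweight's top (3 mm below the rim) 20 mm from its -x end, over the well: pressing here about 20 mm down with a few newtons rocks the paperweight up. A lid not fully open blocks the rising +x end. Axes as the case's.
- lid (a joint): Opening of the case's flat sliding lid (164 x 76 x 5 mm, lying on the rim, its top 75 mm over the table), m: 0 shut, 0.170 fully open at its stop. It slides along the case's +x, against about 2 N of friction, and stays where it is left; open, it juts out past the case's +x end.
- lid_rib (a point): Middle of the rib on top of the lid (10 mm along the case, 56 mm across it, 14 mm proud of the lid; this point is 7 mm over the lid's top, halfway up the rib). It moves with the lid; axes as the case's.
- weight_center (a point): Centre of the loose dark wood paperweight, a plain block 150 (x) x 44 (y) x 30 mm (z), about 0.25 kg, two thin brass inlays on its top. In its nest its axes are those of the case, its top 3 mm below the rim.
- head_margin (a point): Middle of the blank margin at the head of the flat red sheet (280 x 170 mm, 2 mm thick, fixed on the table), on its surface; x towards its head edge (35 mm on, the end away from the robot), y across it, z up. The head is the plain end; the rest bears two orange discs. The paperweight is to lie here with its length along this y, either way round.
- ink_bottle: black plastic ink bottle, 56 mm across, 135 mm tall, standing beside the head of the red sheet; origin under its centre
- ink_dish: white ceramic ink dish, 84 mm across, 22 mm high, standing on the red sheet nearer the robot than the head margin; origin under its centre
- inkstone: black inkstone, 110 x 75 x 20 mm, lying beside the case on the side away from the robot; origin under its centre
- inkstick_box: small dark lacquered box with a brass band, 90 x 34 x 26 mm, lying beside the head of the sheet on the case's side; origin under its centre
- water_cup: blue ceramic cup, 68 mm across, 75 mm tall, beside the case on the robot's side; origin under its centre
- seal_box: round white ceramic seal-paste box, 68 mm across, 30 mm high, near the robot between case and sheet; origin under its centre
There are look-alikes about, which are no part of the job. What is shaped like the part that bears case_rim but blue is not meant.

How it is judged:
By the outcome, as a careful person would: the job done as asked, in the order asked, and still so for the second after the job is handed in, with the robot touching nothing.
It also fails if it takes over 54 s, if anything falls off the work surface, if the arm or the gripper's body presses on something with over 40 N, if the wrist force passes 120 N, or if a joint passes its speed limit or range.

## Working session

There is one attempt and no reset: what is moved stays moved. The work goes in short steps, Python scripts to look and compute and a tool call to move; the robot and the scene stay as the last step left them, time stands still between calls to the robot, and variables do not carry over. Pictures are saved under pics/ and viewed, at most 10 in all, crops included, and the job is handed in when it is done.

Besides the shell and the picture viewer there is one more tool, called as name(argument=value, ...), one argument or row to a line, values as JSON. play_rows: Moves the arm, as the interface text tells. Its arguments: {"type":"object","properties":{"increments":{"type":"string"},"grip_force":{"type":"number"}},"required":["increments"]}

```bash
mkdir -p pics; cat > h.py <<'E'
import numpy as np, cv2
from cell import arm, vision, job, cut_out
from scipy.spatial.transform import Rotation as R
def world(p, rc):
    rc=np.atleast_2d(rc).astype(float)
    u=cv2.undistortPoints(rc[:,::-1].reshape(-1,1,2).copy(),p["mtx"],np.array(p["distortion"],float)).reshape(-1,2)
    d=p["z_map"][rc[:,0].astype(int),rc[:,1].astype(int)]
    c=np.c_[u[:,0]*d,-u[:,1]*d,-d,np.ones(len(d))]
    w=(c@np.array(p["cam_to_world"]).T)[:,:3]
    return w[d>0]
def mworld(p,m):
    return world(p,np.argwhere(m))
def save(p,n,box=None,s=1):
    f=p["frame"][...,::-1]
    if box: f=f[box[0]:box[1],box[2]:box[3]]
    cv2.imwrite("pics/"+n+".png",cv2.resize(f,None,fx=s,fy=s,interpolation=cv2.INTER_CUBIC))
def rect(w):
    (c,s,a)=cv2.minAreaRect((w[:,:2]*1000).astype(np.float32)); return np.round(c,1),np.round(s,1),round(a,1)
E
python3 - <<'E'
from h import *
s=arm.observe(); print({k:np.round(v,3) for k,v in s.items()}, arm.hold_point_z)
for n in ("top","side"):
    p=vision.get_image(n); save(p,n+"0",None,1.25)
    for q in ["case_rim","lid","lid_rib","head_margin","ink_bottle","ink_dish","inkstone","inkstick_box","water_cup","seal_box"]:
        for r in cut_out(q,p)[:3]:
            w=mworld(p,r["mask"])
            print(n,q,round(r["confidence"],2),np.round(r["point"]),r["mask"].sum(),np.round(np.median(w,0),3) if len(w) else None, rect(w) if len(w)>5 else None, np.round(np.percentile(w[:,2],95),3) if len(w) else None)
E
```

```text
{'clock': np.float64(0.0), 'joints': array([ 1.231,  0.435,  0.025,  1.574, -0.012,  1.134, -0.075]), 'dq': array([-0.   , -0.001,  0.001,  0.   ,  0.001,  0.001,  0.001]), 'joint_efforts': array([ 1.0000e-03, -6.6785e+01,  9.8500e-01, -3.1446e+01, -6.1000e-02,
        4.3000e-02,  0.0000e+00]), 'position': array([ 0.146, -0.607,  0.226]), 'ee_rot': array([-3.118e+00, -3.710e-01,  1.000e-03]), 'force': array([-0.618, -0.576,  0.096]), 'ft_torque': array([-0.003, -0.017, -0.054]), 'gripper_force': np.float64(0.0), 'width': np.float64(0.999)} 0.0188
top case_rim 0.88 [272. 172.] 2241 [0.322 0.408 0.075] (array([322.5, 417.5]), array([184.2,  77.5]), 88.5) 0.081
top case_rim 0.78 [206. 258.] 2142 [0.504 0.174 0.075] (array([516.9, 184.2]), array([211.3,  95. ]), 83.3) 0.08
top lid 0.77 [272. 165.] 1698 [0.323 0.416 0.076] (array([324.1, 417.6]), array([163.1,  73.9]), 88.4) 0.087
top lid 0.69 [205. 254.] 1657 [0.51  0.183 0.076] (array([518.8, 193.7]), array([186.9,  92.2]), 83.9) 0.083
top lid_rib 0.7 [270. 166.] 1775 [0.323 0.416 0.076] (array([324.1, 419.2]), array([168.1,  73.9]), 8
[... 1713 characters left out ...]
.5) 0.005
side ink_bottle 0.9 [328. 399.] 1164 [ 0.596 -0.35   0.083] (array([ 602.5, -342.7]), array([41.9, 57.4]), 76.9) 0.135
side ink_dish 0.79 [285. 311.] 807 [ 0.443 -0.168  0.015] (array([ 448.5, -171.6]), array([93.2, 81.6]), 29.8) 0.024
side inkstone 0.79 [174. 366.] 707 [0.627 0.189 0.02 ] (array([628.2, 201.4]), array([ 73.8, 115.9]), 4.0) 0.023
side inkstick_box 0.72 [242. 355.] 626 [ 0.555 -0.065  0.024] (array([557.6, -54.2]), array([94.1, 38.7]), 2.4) 0.028
side seal_box 0.78 [200. 285.] 457 [0.389 0.098 0.026] (array([395.4, 115.6]), array([85., 66.]), 42.4) 0.031
side seal_box 0.67 [167. 326.] 976 [0.511 0.174 0.075] (array([515.3, 203.9]), array([206.2,  79.5]), 81.8) 0.087
```

View pics/top0.png

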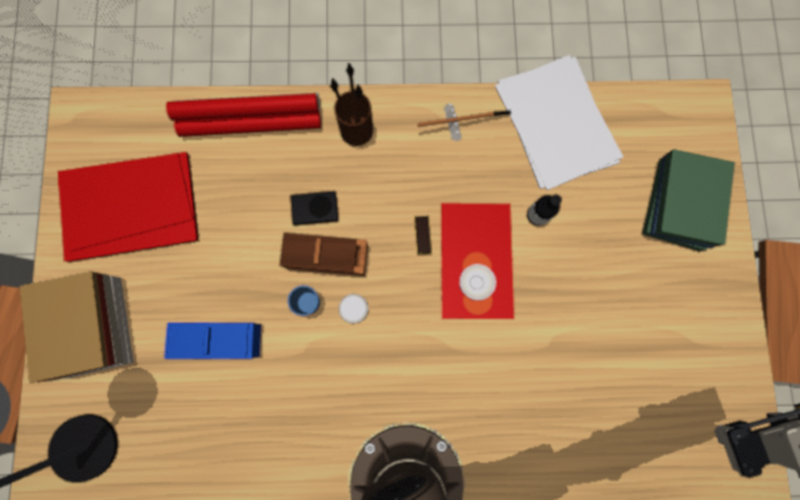

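View pics/side0.png

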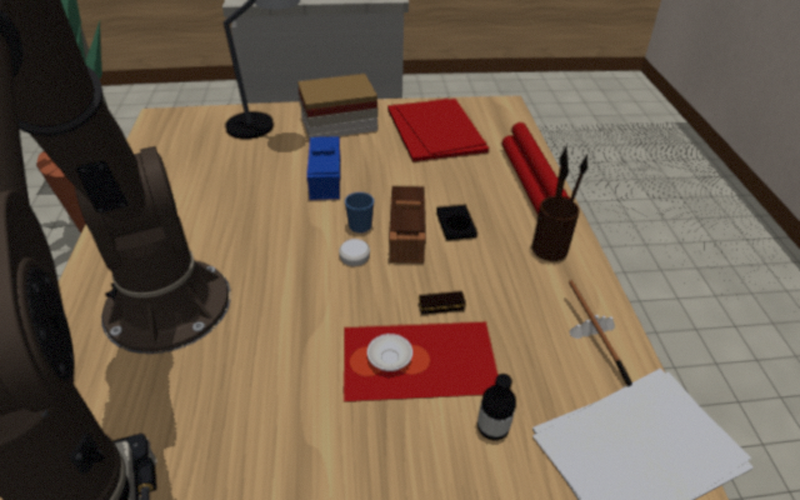

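Candidates for the case: the brown one (raw top px row 206, col 258; side 179,327) and the blue look-alike (top 272,172; side 137,258). The description excludes blue, so it is the brown one. The red sheet is the one with discs at top (201,381); the red folder at upper left is not it. Next I'll check the brown case close up.

```bash
python3 - <<'E'
from h import *
p=vision.get_image("top"); q=vision.get_image("side")
a=p["frame"][175:235,215:305]; b=q["frame"][140:215,295:355]
a=cv2.resize(a,(720,480),interpolation=cv2.INTER_CUBIC)[:, :]; b=cv2.resize(b,(384,480),interpolation=cv2.INTER_CUBIC)
cv2.imwrite("pics/crop.png",cv2.resize(np.hstack([a,b]),(800,348))[...,::-1])
for n,pic in (("top",p),("side",q)):
    rr=np.stack(np.meshgrid(np.arange(130,250),np.arange(200,380),indexing='ij'),-1).reshape(-1,2)
    w=world(pic,rr)
    col=pic["frame"][rr[:,0],rr[:,1]][pic["z_map"][rr[:,0],rr[:,1]]>0]
    m=(w[:,2]>.06)&(w[:,0]>.45)&(w[:,0]<.58)&(w[:,1]>.05)&(w[:,1]<.31)
    v=w[m]; cc=col[m]
    t=(v[:,2]>.066)
    print(n,rect(v[t]), "lid only", rect(v[(v[:,2]>.0725)]))
    c,s,ang=cv2.minAreaRect((v[t][:,:2]*1000).astype(np.float32))
    th=np.deg2rad(83.5); d=np.array([np.cos(th),np.sin(th)]); e=np.array([-d[1],d[0]])
    l=(v[:,:2]*1000-c)@d; k=(v[:,:2]*1000-c)@e
    for x in range(-115,116,6):
        g=(abs(l-x)<3)&(abs(k)<24)
        if g.sum()>2: print(x,g.sum(),np.round(np.percentile(v[g][:,2]*1000,[10,50,90]),1),np.median(cc[g],0), np.round(np.percentile(k[(abs(l-x)<3)],[2,98])))
E
```

```text
top (array([507.8, 174.2]), array([189. ,  78.2]), 83.7) lid only (array([508.6, 174.1]), array([188.7,  76.4]), 83.7)
-97 5 [61.4 66.4 73.2] [100.  66.  40.] [-29.  33.]
-91 34 [69.  71.4 73.6] [139.5  85.5  50. ] [-38.  37.]
-85 35 [68.9 71.3 73.1] [156.  97.  57.] [-38.  37.]
-73 30 [63.4 74.  77. ] [67.5 39.  23. ] [-37.  35.]
-67 35 [73.2 75.4 78.7] [82. 47. 29.] [-37.  37.]
-61 37 [73.6 76.1 79. ] [86. 48. 30.] [-37.  37.]
-55 37 [73.  75.4 78.4] [86. 49. 30.] [-36.  37.]
-49 38 [73.  75.4 78.2] [84.5 48.5 30. ] [-35.  38.]
-43 37 [74.7 76.5 78.4] [87. 50. 30.] [-38.  37.]
-37 38 [74.1 75.8 77.8] [87.  50.  30.5] [-38.  36.]
-31 37 [73.2 75.4 77.8] [87. 50. 31.] [-37.  37.]
-25 36 [72.5 75.7 78.3] [87. 50. 31.] [-36.  37.]
-19 37 [73.6 75.6 78.1] [87. 50. 31.] [-36.  37.]
-13 35 [73.  75.8 78.2] [88. 51. 31.] [-39.  37.]
-7 43 [73.3 75.8 78.5] [87. 51. 31.] [-37.  37.]
-1 36 [73.5 75.8 78.7] [87. 50. 30.] [-36.  37.]
5 51 [74.5 84.1 90.6] [87. 52. 31.] [-35.  37.]
11 40 [88.  89.8 92.9] [158.  97.  57.] [-35.  38.]
17 20 [73.8 76.9 78.8] [126.5  78.5  45.5] [-38.  37.]
23 39 [7
[... 1587 characters left out ...]
73.  75.  76.8] [59.5 34.5 23. ] [-34.  36.]
5 58 [74.8 81.9 87.6] [63.  40.  25.5] [-33.  37.]
11 50 [74.9 86.  89.9] [101.   64.5  39.5] [-35.  35.]
17 10 [87.4 88.5 89.3] [89.  55.  34.5] [-35.  38.]
35 7 [72.6 74.9 75.7] [78. 47. 31.] [-35.  33.]
41 24 [72.8 74.8 76. ] [66.5 39.  25. ] [-34.  37.]
47 18 [72.7 74.6 76.5] [64. 38. 24.] [-35.  36.]
53 23 [72.8 74.8 77.1] [64. 38. 24.] [-37.  37.]
59 22 [73.2 74.9 76.3] [62. 37. 24.] [-35.  30.]
65 24 [73.3 75.1 77.1] [64.  38.  25.5] [-35.  38.]
71 19 [73.3 74.6 77.1] [62. 37. 24.] [-37.  36.]
77 17 [72.1 75.  76.2] [62. 37. 25.] [-31.  34.]
83 18 [72.5 74.2 75.8] [67.  41.5 27.5] [-37.  37.]
89 17 [72.  73.  74.6] [93. 68. 47.] [-30.  34.]
```

View pics/crop.png

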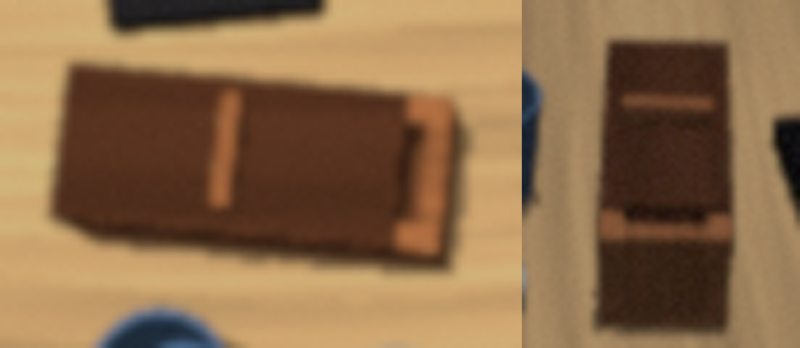

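The crop shows the brown case with its dark lid, the lighter rib at crop px (225,150), and an exposed U-shaped end at px (430,175) on the -y side with a dark gap. Which way +x points depends on how deep that gap is: the paperweight top should be at 67 mm, the well floor at 7 mm.

```bash
python3 - <<'E'
from h import *
p=vision.get_image("top"); q=vision.get_image("side")
th=np.deg2rad(83.7); d=np.array([np.cos(th),np.sin(th)]); e=np.array([-d[1],d[0]])
for pic in (p,q):
    rr=np.stack(np.meshgrid(np.arange(150,250),np.arange(220,370),indexing='ij'),-1).reshape(-1,2)
    rr=rr[pic["z_map"][rr[:,0],rr[:,1]]>0]
    w=world(pic,rr)
    l=(w[:,:2]*1000-[508.5,174.0])@d; k=(w[:,:2]*1000-[508.5,174.0])@e
    g=(abs(k)<22)&(l>-88)&(l<-66)
    o=np.argsort(l[g])
    print("cam",np.round(pic["cam_to_world"][:3,3],2)); print(np.c_[l[g],k[g],w[g][:,2]*1000].round(0)[o][::3].astype(int).tolist())
    for lo,hi in ((-110,-100),(-96,-88)):pass
# sheet
r=[x for x in cut_out("head_margin",q)][0]; w=mworld(q,r["mask"]); w=w[w[:,2]<.006]; print("side",rect(w))
r=[x for x in cut_out("head_margin",p)][0]; w=mworld(p,r["mask"]); w=w[w[:,2]<.008]; print("top",rect(w))
print(arm.observe()["clock"])
E
```

```text
cam [0.32 0.02 1.12]
[[-88, -6, 69], [-88, 17, 72], [-87, 9, 72], [-87, -20, 70], [-86, 0, 71], [-85, -8, 71], [-85, 17, 70], [-84, -16, 73], [-84, 9, 69], [-83, 0, 70], [-77, -18, 8], [-77, 6, 12], [-76, 0, 7], [-75, -9, 8], [-74, -18, 10], [-74, -21, 8], [-74, 6, 9], [-73, -6, 62], [-73, -11, 67], [-73, 3, 9], [-73, -13, 69], [-73, 20, 61], [-73, -16, 67], [-72, 7, 70], [-72, 9, 66], [-72, -22, 68], [-72, -1, 73], [-72, -6, 76], [-71, -9, 75], [-71, 16, 73], [-71, -15, 76], [-71, 11, 76], [-70, 8, 74], [-69, -2, 80], [-69, 20, 79], [-68, -11, 78], [-68, -14, 76], [-68, 11, 73], [-67, 3, 78], [-66, -6, 76]]
cam [ 0.38 -0.84  0.87]
[[-88, 9, 10], [-88, 3, 71], [-87, 0, 70], [-86, -5, 69], [-84, -21, 69], [-84, -5, 71], [-84, -11, 68], [-83, -13, 71], [-83, 0, 70], [-82, 3, 70], [-81, 8, 68], [-74, -21, 67], [-73, -11, 65], [-72, -8, 65], [-72, -11, 68], [-72, 11, 64], [-71, 16, 63], [-71, -21, 75], [-71, 0, 64], [-70, 16, 66], [-70, -19, 67], [-70, -21, 77], [-70, 0, 66], [-70, 13, 76], [-69, 8, 62], [-69, 8, 76], [-69, 13, 65], [-69, -5, 65], [-68, 11, 75], [-68, 19, 74], [-68, 0, 71], [-67, 11, 78], [-67, 3, 77], [-66, -11, 74]]
side (array([ 497.1, -181. ]), array([174.8, 279.8]), 88.4)
top (array([ 496.7, -181.9]), array([170.7, 280.9]), 88.6)
1.4
```

The gap is 62 mm deep, down to the well floor at z≈8. So the exposed -y end is the case's -x end, and the lid opens towards world +y (heading about 83.7°). I'll write the planning helper next.

```bash
cat >> h.py <<'E'
TH=np.deg2rad(83.7); D=np.array([np.cos(TH),np.sin(TH)]); EY=np.array([-D[1],D[0]])
C0=np.array([.5088,.1740])+.004*D   # case_rim xy
def cw(x,y=0): return C0+x*D+y*EY      # case -> world xy
def tcp():
    s=arm.observe(); r=R.from_rotvec(s["ee_rot"]).as_matrix(); return np.array(s["position"]),np.rad2deg(np.arctan2(r[1,0],r[0,0])),r,s
def plan(wps,start=None,vmax=4.0):
    """wps: list of (xyz m, psi deg); prints rows dx dy dz turn"""
    p,psi,_,_=tcp() if start is None else (*start,0,0)
    for t,a in wps:
        t=np.array(t); n=int(max(np.ceil(np.abs(t-p).max()*100/vmax),np.ceil(np.linalg.norm(t-p)*100/4.1),np.ceil(abs(a-psi)/7),1))
        dw=(t-p)/n*100; da=(a-psi)/n; rows=[]
        for i in range(n):
            c,s=np.cos(np.deg2rad(psi)),np.sin(np.deg2rad(psi))
            rows.append("%.1f %.1f %.1f %.1f"%(c*dw[0]+s*dw[1],s*dw[0]-c*dw[1],-dw[2],-da)); psi+=da
        p=t; print(n,"; ".join(rows))
E
python3 - <<'E'
from h import *
p,psi,r,s=tcp(); print(p,psi); print(r.round(3))
x,y=cw(-.029); print("pre",x,y,"press",cw(-.055),"push end",cw(.1615))
plan([((.43,-.28,.25),44),((.47,0,.2),83.7),((x,y,.12),83.7)])
E
```

```text
[ 0.14661635 -0.60758918  0.22675789] 13.565326704173783
[[ 0.972  0.235  0.   ]
 [ 0.235 -0.972 -0.   ]
 [ 0.     0.    -1.   ]]
pre 0.5060566422227238 0.1491509761136205 press [0.50320355 0.12330799] push end [0.52696103 0.33850054]
11 3.2 -2.3 -0.2 -2.8; 3.3 -2.1 -0.2 -2.8; 3.4 -2.0 -0.2 -2.8; 3.5 -1.8 -0.2 -2.8; 3.6 -1.6 -0.2 -2.8; 3.7 -1.5 -0.2 -2.8; 3.7 -1.3 -0.2 -2.8; 3.8 -1.1 -0.2 -2.8; 3.8 -0.9 -0.2 -2.8; 3.9 -0.7 -0.2 -2.8; 3.9 -0.5 -0.2 -2.8
8 2.8 -2.2 0.6 -5.0; 3.0 -1.9 0.6 -5.0; 3.1 -1.7 0.6 -5.0; 3.3 -1.4 0.6 -5.0; 3.4 -1.1 0.6 -5.0; 3.4 -0.8 0.6 -5.0; 3.5 -0.5 0.6 -5.0; 3.5 -0.2 0.6 -5.0
5 3.0 0.4 1.6 0.0; 3.0 0.4 1.6 0.0; 3.0 0.4 1.6 0.0; 3.0 0.4 1.6 0.0; 3.0 0.4 1.6 0.0
```

play_rows(
  increments="3.2 -2.3 -0.2 -2.8 -1; 3.3 -2.1 -0.2 -2.8 -1; 3.4 -2.0 -0.2 -2.8 -1; 3.5 -1.8 -0.2 -2.8 -1; 3.6 -1.6 -0.2 -2.8 -1",
  grip_force=20,
)

```text
clock: 1.82
position: [0.2761, -0.4573, 0.237]
ee_rot: [3.05, 0.752, -0.0]
force: [0.0, -0.9, -0.9]
width: 0.685
gripper_force: 0.0
```

play_rows(
  increments="3.7 -1.5 -0.2 -2.8 -1; 3.7 -1.3 -0.2 -2.8 -1; 3.8 -1.1 -0.2 -2.8 -1; 3.8 -0.9 -0.2 -2.8 -1; 3.9 -0.7 -0.2 -2.8 -1",
)

```text
clock: 2.23
position: [0.4047, -0.3075, 0.2472]
ee_rot: [2.935, 1.117, 0.0]
force: [1.6, -0.7, -0.7]
width: 0.322
gripper_force: 0.0
```

play_rows(
  increments="3.9 -0.5 -0.2 -2.8 -1; 2.8 -2.2 0.6 -5 -1; 3.0 -1.9 0.6 -5 -1; 3.1 -1.7 0.6 -5 -1; 3.3 -1.4 0.6 -5 -1",
)

```text
clock: 2.65
position: [0.4485, -0.1368, 0.2247]
ee_rot: [2.655, 1.678, 0.0]
force: [0.3, 0.3, 0.1]
width: 0.011
gripper_force: 0.0
```

play_rows(
  increments="3.4 -1.1 0.6 -5 -1; 3.4 -0.8 0.6 -5 -1; 3.5 -0.5 0.6 -5 -1; 3.5 -0.2 0.6 -5 -1; 0 0 0 0 -1",
)

```text
clock: 3.07
position: [0.4669, 0.0089, 0.2005]
ee_rot: [-2.312, -2.124, -0.004]
force: [-0.3, 1.2, -0.6]
width: 0.003
gripper_force: 0.0
```

```bash
python3 - <<'E'
from h import *
p,psi,r,s=tcp(); print(p,psi,s["clock"],s["width"],s["joints"].round(2) if hasattr(s["joints"],"round") else s["joints"])
w=vision.get_image("wrist"); save(w,"w0",None,1)
x,y=cw(-.029)
plan([((x,y,.12),83.7),((x,y,.081),83.7)])
for r in cut_out("lid_rib",w)[:2]+cut_out("case_rim",w)[:2]:
    v=mworld(w,r["mask"]); print(r["confidence"],r["point"],np.median(v,0).round(3),rect(v[v[:,2]>.066]))
    b=v[(v[:,2]>.083)]; print(rect(b) if len(b)>9 else None)
E
```

```text
[0.46694176 0.00885279 0.20051492] 85.13698261473388 3.0667 0.0026213832451033635 [ 0.34  0.26 -0.56  1.94  0.16  0.98 -0.39]
5 2.9 0.5 1.6 0.2; 2.9 0.5 1.6 0.2; 2.9 0.5 1.6 0.2; 2.9 0.5 1.6 0.2; 2.9 0.5 1.6 0.2
1 0.0 0.0 3.9 0.0
0.72 [38.3, 355.7] [0.503 0.136 0.075] (array([502.9, 135.2]), array([61.6, 76.2]), 83.9)
None
0.42 [45.8, 351.6] [0.502 0.126 0.075] (array([501.9, 123.8]), array([83.8, 76.1]), 84.4)
None
0.77 [47.1, 352.6] [0.502 0.126 0.075] (array([502. , 123.8]), array([83.8, 76.3]), 84.4)
None
0.59 [398.5, 447.3] [ 0.61  -0.306  0.008] (array([0., 0.]), array([0., 0.]), 0.0)
None
```

View pics/w0.png

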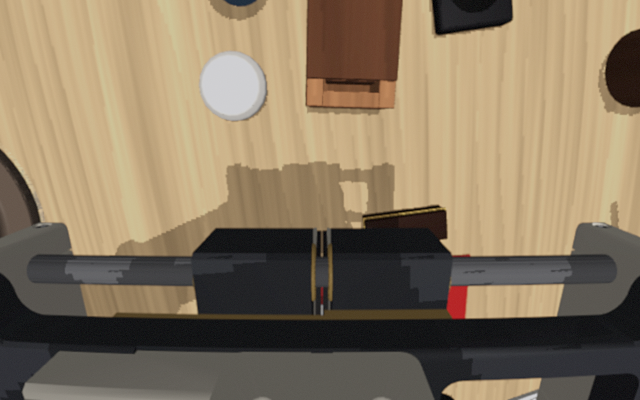

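The wrist view shows the case end at px (350,90), within 1.5 mm of my estimate. Now to the pre-push pose and down in front of the rib.

play_rows(
  increments="2.9 0.5 1.6 0.3 -1; 2.9 0.5 1.6 0.3 -1; 2.9 0.5 1.6 0.3 -1; 2.9 0.5 1.6 0.3 -1; 2.9 0.5 1.6 0.2 -1",
)

```text
clock: 3.63
position: [0.5085, 0.142, 0.1201]
ee_rot: [2.357, 2.074, -0.0]
force: [0.5, 0.8, 1.3]
width: 0.007
gripper_force: 0.0
```

play_rows(
  increments="0 0 2 0 -1; 0 0 1.5 0 -1; 0 0 0.4 0 -1; 0 0 0 0 -1",
)

```text
clock: 3.97
position: [0.5072, 0.1409, 0.0808]
ee_rot: [-2.356, -2.078, 0.004]
force: [0.4, 0.4, 0.7]
width: 0.002
gripper_force: 0.0
```

```bash
python3 - <<'E'
from h import *
p,psi,r,s=tcp(); print(p,psi,s["clock"],s["force"])
w=vision.get_image("wrist")
rr=np.stack(np.meshgrid(np.arange(0,240),np.arange(200,500),indexing='ij'),-1).reshape(-1,2)
v=world(w,rr); b=v[(v[:,2]>.082)&(v[:,2]<.095)&(abs(v[:,1]-.19)<.04)&(abs(v[:,0]-.51)<.06)]; print(len(b),rect(b), np.percentile(b[:,2],[5,50,95]).round(4) if len(b) else 0)
l=(p[:2]-C0)@D; print("case x,y of tcp",l,(p[:2]-C0)@EY); plan([((*cw(.15),.081),83.7)])
E
```

```text
[0.5071645  0.14094572 0.08077868] 82.80513169568307 3.9667 [0.39193514 0.40168748 0.66973353]
2774 (array([507.2, 171.3]), array([40.3, 56.2]), 83.8) [0.0856 0.0887 0.09  ]
case x,y of tcp -0.03703413062879824 -0.002001569754879291
5 3.7 -0.1 0.0 -0.2; 3.7 -0.1 0.0 -0.2; 3.7 -0.1 0.0 -0.2; 3.7 -0.1 0.0 -0.2; 3.7 -0.1 0.0 -0.2
```

play_rows(
  increments="1.5 -0.1 0 -0.3 -1; 2.0 -0.1 0 -0.3 -1; 2.5 -0.1 0 -0.3 -1; 2.5 0 0 0 -1; 2.5 0 0 0 -1",
)

```text
clock: 4.43
position: [0.5184, 0.2516, 0.0832]
ee_rot: [2.339, 2.094, 0.001]
force: [2.2, -3.0, -0.9]
width: 0.005
gripper_force: 1.3
```

play_rows(
  increments="2.5 0 0 0 -1; 2.0 0 0 0 -1; 1.5 0 0 0 -1; 1.0 0 0 0 -1; 0.5 0 0 0 -1",
)

```text
clock: 4.85
position: [0.5255, 0.3264, 0.0825]
ee_rot: [2.337, 2.097, -0.001]
force: [-2.6, -14.5, 9.9]
width: 0.005
gripper_force: 7.0
```

play_rows(
  increments="0.4 0 0 0 -1; 0.4 0 0 0 -1; 0.3 0 0 0 -1; 0 0 0 0 -1",
)

```text
clock: 5.18
position: [0.5258, 0.3266, 0.0813]
ee_rot: [2.336, 2.085, -0.023]
force: [-8.0, -28.9, 19.5]
width: 0.002
gripper_force: 15.4
```

```bash
python3 - <<'E'
from h import *
p,psi,r,s=tcp(); print(p,psi,s["clock"],s["force"])
l=(p[:2]-C0)@D; print("case x,y of tcp",l,(p[:2]-C0)@EY)
E
```

```text
[0.52581623 0.3266286  0.0812874 ] 83.50345021759401 5.1833 [ -7.96256699 -28.89654297  19.51812371]
case x,y of tcp 0.1495741368523597 -0.00016487668883208642
```

play_rows(
  increments="-1.5 0 0 0 -1; -1.5 0 0 0 -1; -1 0 -2 0 -1; 0 0 -2 0 -1; 0 0 0 0 -1",
)

```text
clock: 5.6
position: [0.5236, 0.2983, 0.1255]
ee_rot: [2.339, 2.097, 0.009]
force: [0.4, 1.5, 0.1]
width: 0.004
gripper_force: 0.0
```

```bash
python3 - <<'E'
from h import *
p,psi,r,s=tcp(); print(p,psi,s["clock"],s["force"], "case x",(p[:2]-C0)@D)
rr=np.argwhere(np.ones((400,640),bool))
for n in ("wrist","side","top"):
    q=vision.get_image(n); v=world(q,rr)
    if n=="wrist": save(q,"w1"); 
    X=(v[:,:2]-C0)@D; Y=(v[:,:2]-C0)@EY
    m=(v[:,2]>.083)&(v[:,2]<.094)&(abs(Y)<.04)&(X>.12)&(X<.3); print(n,"rib",m.sum(),np.percentile(X[m],[3,50,97]).round(4) if m.sum()>5 else 0)
    m=(v[:,2]>.071)&(v[:,2]<.08)&(abs(Y)<.03)&(X>.07)&(X<.3); print("lid",m.sum(),np.percentile(X[m],[1,50,99]).round(4) if m.sum()>5 else 0)
E
```

```text
[0.5236317  0.29825756 0.12551802] 83.75609485896034 5.6 [0.38910758 1.51166266 0.14249419] case x 0.12113471111771323
wrist rib 1597 [0.1611 0.1666 0.171 ]
lid 18601 [0.1165 0.1931 0.2464]
side rib 44 [0.1537 0.16   0.1676]
lid 378 [0.0727 0.1335 0.2427]
top rib 0 0
lid 0 0
```

View pics/w1.png

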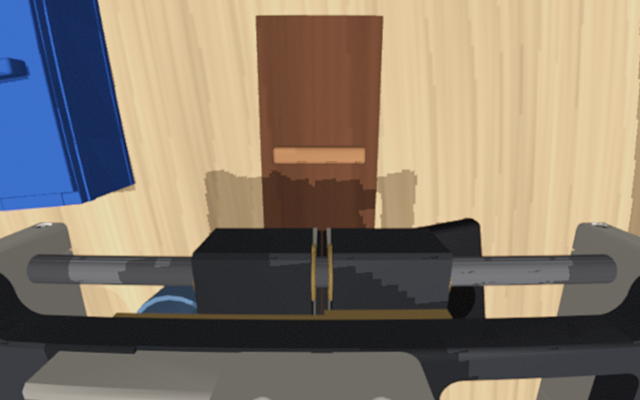

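The lid looks about 160 mm open, roughly 10 mm short. I'll back up over the case and compare the lid edge with the case's +x end.

play_rows(
  increments="-3 0 -1.5 0 -1; -4 0 -1.5 0 -1; -4 0 -1.5 0 -1; -3 0 -1.5 0 -1; 0 0 0 0 -1",
)

```text
clock: 6.17
position: [0.5077, 0.1539, 0.182]
ee_rot: [2.342, 2.088, -0.003]
force: [-0.2, -0.1, 0.4]
width: 0.003
gripper_force: 0.0
```

```bash
python3 - <<'E'
from h import *
p,psi,r,s=tcp(); print(p,psi,s["clock"],s["force"], "case x",(p[:2]-C0)@D)
rr=np.argwhere(np.ones((400,640),bool))
for n in ("wrist","top"):
    q=vision.get_image(n); v=world(q,rr)
    if n=="wrist": save(q,"w2"); 
    X=(v[:,:2]-C0)@D; Y=(v[:,:2]-C0)@EY
    for lo,hi in ((-.03,-.027),(-.003,.003),(.02,.03)) :
        m=(Y>lo)&(Y<hi)&(v[:,2]<.1)
        o=[]
        for x in np.arange(.02,.27,.004):
            k=m&(abs(X-x)<.002)
            o.append("%d:%d"%(x*1000,np.median(v[k][:,2])*1000) if k.sum()>1 else "%d:-"%(x*1000))
        print(n,lo,*o)
E
```

```text
[0.50772404 0.15393126 0.182026  ] 83.44216000046481 6.1667 [-0.22041089 -0.12288569  0.39751875] case x -0.024065613403212546
wrist -0.03 20:69 24:70 28:69 32:69 36:69 40:70 44:70 48:70 52:70 56:69 60:69 64:69 68:70 72:69 76:69 80:69 84:74 88:74 92:74 96:74 100:74 104:74 108:75 112:74 116:75 120:74 124:74 128:74 132:- 136:- 139:- 144:- 148:- 152:- 156:- 160:- 164:- 167:- 172:- 176:- 180:- 184:- 188:- 192:- 195:- 199:- 204:- 208:- 212:- 216:- 220:- 224:- 228:- 231:- 236:- 240:- 244:- 248:- 252:- 256:- 260:- 264:- 268:-
wrist -0.003 20:66 24:67 28:67 32:66 36:66 40:67 44:67 48:67 52:67 56:67 60:67 64:67 68:67 72:66 76:68 80:69 84:74 88:74 92:74 96:75 100:75 104:75 108:75 112:75 116:75 120:75 124:75 128:74 132:- 136:- 139:- 144:- 148:- 152:- 156:- 160:- 164:- 167:- 172:- 176:- 180:- 184:- 188:- 192:- 195:- 199:- 204:- 208:- 212:- 216:- 220:- 224:- 228:- 231:- 236:- 240:- 244:- 248:- 252:- 256:- 260:- 264:- 268:-
wrist 0.02 20:68 24:67 28:67 32:67 36:67 40:68 44:68 48:67 52:67 56:68 60:67 64:67 68:68 72:67 76:69 80:70 84:74 88:75 92:74 96:74 100:74 104:75 108:75 112:75 116:74 120:75 124
[... 710 characters left out ...]
- 100:- 104:- 108:- 112:75 116:77 120:74 124:74 128:75 132:77 136:76 139:77 144:74 148:77 152:77 156:74 160:78 164:89 167:90 172:- 176:77 180:74 184:77 188:75 192:73 195:75 199:76 204:76 208:76 212:75 216:76 220:75 224:76 228:75 231:76 236:76 240:75 244:74 248:- 252:- 256:- 260:- 264:- 268:-
top 0.02 20:- 24:- 28:- 32:- 36:- 40:- 44:- 48:- 52:- 56:- 60:- 64:- 68:- 72:- 76:- 80:- 84:- 88:75 92:74 96:76 100:75 104:76 108:75 112:76 116:77 120:75 124:76 128:74 132:76 136:75 139:77 144:75 148:77 152:75 156:77 160:80 164:83 167:88 172:75 176:74 180:75 184:77 188:74 192:75 195:73 199:74 204:74 208:76 212:74 216:77 220:75 224:75 228:76 231:75 236:75 240:75 244:78 248:74 252:- 256:- 260:- 264:- 268:0
```

View pics/w2.png

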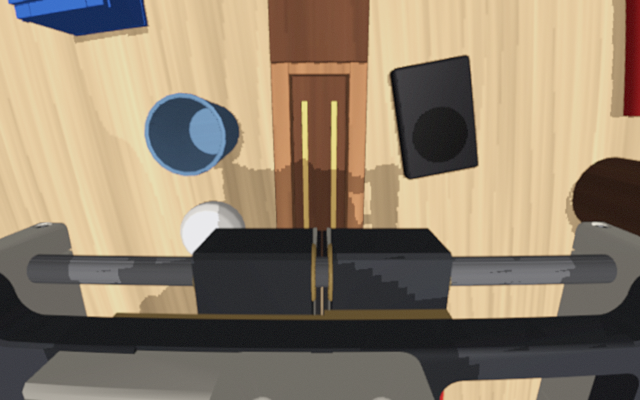

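The pocket's +x edge shows at x≈76, confirming my frame, and the lid's near edge is at 82–83. A lid that covers the pocket when shut (-86..78) would stop at 84 mm, so it started about 10 mm ajar and is now hard against its stop. The force rise against an immovable lid fits that. The picture shows the nested paperweight with two brass strips at px (320,150). Next is the press spot.

play_rows(
  increments="-1.1 -0.1 1.5 -0.3 -1; -1 0 2 0 -1; -1 0 2 0 -1; 0 0 2 0 -1; 0 0 0 0 -1",
)

```text
clock: 6.68
position: [0.5, 0.1302, 0.1018]
ee_rot: [-2.328, -2.104, 0.009]
force: [-0.4, -0.1, -0.1]
width: 0.008
gripper_force: 0.0
```

```bash
python3 - <<'E'
from h import *
p,psi,r,s=tcp(); print(p,psi,s["clock"],s["force"], "case",(p[:2]-C0)@D,(p[:2]-C0)@EY)
rr=np.argwhere(np.ones((400,640),bool))
q=vision.get_image("wrist"); v=world(q,rr); X=(v[:,:2]-C0)@D; Y=(v[:,:2]-C0)@EY
rgb=q["frame"].reshape(-1,3)[(q["z_map"].ravel()>0)].astype(int)
for x in (0.0,.02,.04,.06):
    m=(abs(X-x)<.004)&(v[:,2]>.06)&(v[:,2]<.075)&(abs(Y)<.05); t=m&(v[:,2]>.0685)
    br=m&(rgb[:,1]>150)&(rgb[:,0]>150)&(rgb[:,2]<110)
    print(x,"case Y",np.percentile(Y[m],[1,99]).round(4) if m.sum() else 0,"brass",br.sum(),np.percentile(Y[br],[3,97]).round(4) if br.sum() else 0)
    dark=m&(rgb.sum(1)<230); print(np.percentile(Y[dark],[2,98]).round(4) if dark.sum() else 0)
E
```

```text
[0.49998246 0.13022578 0.10184514] 84.23175400344124 6.6833 [-0.36503819 -0.11288611 -0.06478155] case -0.04847745228743914 0.003960756300888296
0.0 case Y [-0.0357  0.0386] brass 368 [-0.0343  0.0338]
[-0.0227  0.0256]
0.02 case Y [-0.0356  0.0389] brass 237 [-0.0346  0.0317]
[-0.0228  0.0256]
0.04 case Y [-0.0356  0.0389] brass 125 [-0.0348  0.0289]
[-0.0229  0.0256]
0.06 case Y [-0.0359  0.0385] brass 83 [-0.0355  0.0285]
[-0.0226  0.0257]
```

play_rows(
  increments="-0.6 0.3 1 0.5 -1; 0 0 1 0 -1; 0 0 0 0 -1; 0 0 0 0 -1",
)

```text
clock: 7.07
position: [0.505, 0.1243, 0.0857]
ee_rot: [-2.34, -2.095, 0.001]
force: [-0.3, 0.2, 0.4]
width: 0.006
gripper_force: 0.0
```

```bash
python3 - <<'E'
from h import *
p,psi,r,s=tcp(); print(p,psi,s["clock"],s["force"], "case",(p[:2]-C0)@D,(p[:2]-C0)@EY)
E
```

```text
[0.50499963 0.12432109 0.08574979] 83.67782852962281 7.0667 [-0.33539594  0.16085067  0.38368871] case -0.053795926741281905 -0.0016740571541374967
```

play_rows(
  increments="-0.1 -0.3 0 0 -1; 0 0 0.5 0 -1; 0 0 0 0 -1; 0 0 0 0 -1",
)

```text
clock: 7.4
position: [0.502, 0.1235, 0.081]
ee_rot: [2.341, 2.095, -0.0]
force: [-0.6, -0.2, 0.0]
width: 0.009
gripper_force: 0.0
```

```bash
python3 - <<'E'
from h import *
p,psi,r,s=tcp(); print(p,psi,s["clock"],s["force"], "case",(p[:2]-C0)@D,(p[:2]-C0)@EY)
E
```

```text
[0.50196968 0.12345093 0.08099855] 83.67091146681777 7.4 [-0.62854765 -0.19627303  0.01028222] case -0.054993326285487934 0.001242102198372448
```

Centred at (-55.0, +1.2) mm. Pressing down slowly.

play_rows(
  increments="0 0 0.6 0 -1; 0 0 0.4 0 -1; 0 0 0.4 0 -1; 0 0 0.4 0 -1; 0 0 0.4 0 -1",
)

```text
clock: 7.82
position: [0.502, 0.1234, 0.0584]
ee_rot: [-2.341, -2.095, 0.0]
force: [-0.2, -0.0, 1.8]
width: 0.004
gripper_force: 0.0
```

play_rows(
  increments="0 0 0.4 0 -1; 0 0 0.4 0 -1; 0 0 0.3 0 -1; 0 0 0.2 0 -1; 0 0 0 0 -1",
)

```text
clock: 8.23
position: [0.5028, 0.1239, 0.0492]
ee_rot: [2.338, 2.094, 0.002]
force: [-14.0, -5.8, 51.9]
width: 0.004
gripper_force: 25.1
```

play_rows(
  increments="0 0 -1 0 -1; 0 0 -1 0 -1; 0 0 -2 0 -1; 0 0 -3 0 -1; 0 0 -4 0 -1",
)

```text
clock: 8.65
position: [0.5004, 0.1229, 0.1552]
ee_rot: [-2.339, -2.094, 0.006]
force: [1.8, -0.3, -0.1]
width: 0.005
gripper_force: 0.0
```

play_rows(
  increments="0 0 -3 0 0.3; 0 0 0 0 0.3; 0 0 0 0 0.3; 0 0 0 0 0.3",
)

```text
clock: 8.98
position: [0.5018, 0.1231, 0.1856]
ee_rot: [2.341, 2.095, -0.001]
force: [-0.6, 0.0, 1.1]
width: 0.249
gripper_force: 0.0
```

```bash
python3 - <<'E'
from h import *
p,psi,r,s=tcp(); print(p,psi,s["clock"],s["force"],s["width"], "case",(p[:2]-C0)@D,(p[:2]-C0)@EY)
rr=np.argwhere(np.ones((400,640),bool))
q=vision.get_image("wrist"); save(q,"w3"); v=world(q,rr); X=(v[:,:2]-C0)@D; Y=(v[:,:2]-C0)@EY
for x in np.arange(-.02,.1,.006):
    m=(abs(X-x)<.002)&(abs(Y-.0014)<.018); print(int(x*1000),int(np.median(v[m][:,2])*1000) if m.sum()>3 else "-",end=" ")
m=(v[:,2]>.079)&(abs(Y)<.04)&(X>.02)&(X<.09); print(m.sum(),rect(v[m]),"Y",np.percentile(Y[m],[1,99]).round(4),"X",np.percentile(X[m],[1,99]).round(4),"z",np.percentile(v[m][:,2],99).round(4))
E
```

```text
[0.50180159 0.12309606 0.18560974] 83.64621043170474 8.9833 [-0.57310353  0.03751566  1.09665484] 0.24872471653966483 case -0.05536448923749106 0.001370233311512677
-20 269 -14 64 -8 67 -1 70 4 72 9 75 16 78 22 81 28 84 34 86 39 89 46 91 52 94 57 88 64 75 69 - 76 55 82 70 88 75 94 75 3352 (array([512.4, 219.4]), array([42.2, 44.5]), 83.6) Y [-0.0201  0.0231] X [0.0204 0.0616] z 0.096
```

View pics/w3.png

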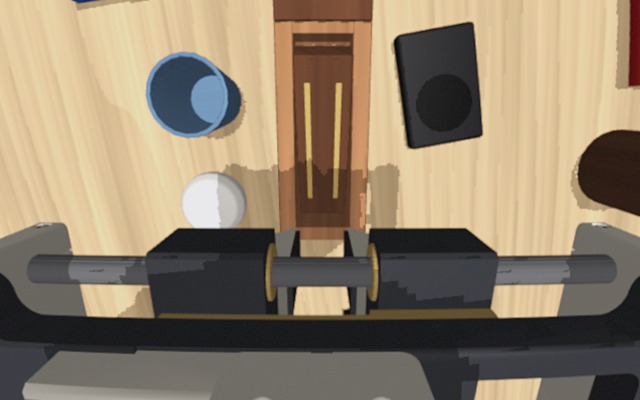

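The paperweight is tipped: its top rises to z=95 mm at x≈54 and it is centred at Y≈+1.5 mm. Moving over the raised end with the gripper partly open (62 mm).

play_rows(
  increments="2.6 0 0 0 0.35; 3 0 0 0 0.35; 3 0 1.5 0 0.35; 2 0 2 0 0.35; 0 0 2 0 0.35",
  grip_force=50,
)

```text
clock: 9.45
position: [0.5127, 0.2344, 0.1295]
ee_rot: [-2.333, -2.099, -0.003]
force: [0.2, 0.4, -0.0]
width: 0.644
gripper_force: 0.0
```

play_rows(
  increments="0 0 1.5 0 0.35; 0 0 0 0 0.35; 0 0 0 0 0.35",
)

```text
clock: 9.7
position: [0.5126, 0.2283, 0.1144]
ee_rot: [-2.339, -2.095, 0.006]
force: [-0.1, -0.5, 0.9]
width: 0.675
gripper_force: 0.0
```

```bash
python3 - <<'E'
from h import *
p,psi,r,s=tcp(); print(p,psi,s["clock"],s["force"],s["width"], "case",(p[:2]-C0)@D,(p[:2]-C0)@EY)
plan([((*cw(.051,.0015),.074),83.7)])
E
```

```text
[0.51258516 0.22825736 0.11436483] 83.68865294756749 9.7 [-0.08024856 -0.53024097  0.9207241 ] 0.6750002618361107 case 0.0503450614771567 0.0021915945693608825
2 0.0 0.0 2.0 -0.0; 0.0 0.0 2.0 -0.0
```

play_rows(
  increments="0 0.1 2 0 0.35; 0 0 1.5 0 0.35; 0 0 0.5 0 0.35; 0 0 0 0 0.35",
)

```text
clock: 10.03
position: [0.5144, 0.2281, 0.0756]
ee_rot: [-2.341, -2.094, 0.002]
force: [0.0, -0.5, -0.0]
width: 0.674
gripper_force: 0.0
```

```bash
python3 - <<'E'
from h import *
p,psi,r,s=tcp(); print(p,psi,s["clock"],s["force"],s["width"], "case",(p[:2]-C0)@D,(p[:2]-C0)@EY)
E
```

```text
[0.51440774 0.22810274 0.07555111] 83.6362312020603 10.0333 [ 0.04368483 -0.45876999 -0.00161179] 0.6735197869162899 case 0.05039137497046847 0.00036304849218093266
```

play_rows(
  increments="0 -0.1 0.2 0 0.35; 0 0 0 0 -1; 0 0 0 0 -1; 0 0 0 0 -1; 0 0 0 0 -1",
  grip_force=50,
)

```text
clock: 10.45
position: [0.5142, 0.229, 0.0746]
ee_rot: [2.341, 2.095, 0.002]
force: [0.6, 0.2, 0.9]
width: 0.476
gripper_force: 50.0
```

play_rows(
  increments="0 0 0 0 -1; 0 0 0 0 -1; 0 0 -0.3 0 -1; 0 0 -0.5 0 -1; 0 0 -0.7 0 -1",
)

```text
clock: 10.87
position: [0.5131, 0.2285, 0.0888]
ee_rot: [-2.34, -2.095, 0.002]
force: [-0.5, -0.1, -2.5]
width: 0.473
gripper_force: 50.0
```

```bash
python3 - <<'E'
from h import *
p,psi,r,s=tcp(); print(p,psi,s["clock"],s["force"],s["ft_torque"],s["width"],s["gripper_force"], "case",(p[:2]-C0)@D,(p[:2]-C0)@EY)
E
```

```text
[0.51314391 0.22853758 0.0888228 ] 83.66764776705472 10.8667 [-0.48052332 -0.10691774 -2.52858913] [ 0.12338432 -0.10676422 -0.04646649] 0.4731814670745743 49.997581243515015 case 0.050684905516036584 0.001666966142175508
```

Holding it: the full 2.5 N is on the tool. Lifting clear.

play_rows(
  increments="0 0 -1.2 0 -1; 0 0 -1.8 0 -1; 0 0 -2 0 -1; 0 0 -2 0 -1; 0 0 -2 0 -1",
)

```text
clock: 11.28
position: [0.5135, 0.2289, 0.1809]
ee_rot: [-2.34, -2.096, -0.001]
force: [0.7, -0.1, -2.0]
width: 0.476
gripper_force: 50.0
```

play_rows(
  increments="0 0 -2 0 -1; 0 0 -1 0 -1; 0 0 0 0 -1; 0 0 0 0 -1",
)

```text
clock: 11.62
position: [0.5138, 0.2287, 0.2092]
ee_rot: [2.341, 2.095, 0.001]
force: [-0.3, 0.6, -2.4]
width: 0.475
gripper_force: 50.0
```

```bash
python3 - <<'E'
from h import *
p,psi,r,s=tcp(); print(p,psi,s["clock"],s["force"],s["ft_torque"],s["width"],"case",(p[:2]-C0)@D,(p[:2]-C0)@EY)
q=vision.get_image("side"); save(q,"s1",(90,250,220,460),3)
for r in cut_out("weight_center",q)[:2]:
    v=mworld(q,r["mask"]); X=(v[:,:2]-p[:2])@D; Y=(v[:,:2]-p[:2])@EY
    print(r["confidence"],r["point"],len(v)); m=(abs(Y)<.03)&(abs(X)<.2)
    for x in np.arange(-.15,.05,.01):
        k=m&(abs(X-x)<.005)
        if k.sum()>2: print(int(x*1000),np.percentile((v[k][:,2]-p[2])*1000,[5,95]).round(),end=" ")
plan([((.602,-.13,.2),88.5)],start=None)
E
```

```text
[0.51383579 0.2287491  0.20923706] 83.65400991094741 11.6167 [-0.27797257  0.60449788 -2.3902246 ] [ 0.09039532 -0.0857894   0.00170492] 0.4752683854260489 case 0.05097106753843613 0.00100247560598094
0.93 [132.1, 324.8] 976
-129 [-57. -37.] -119 [-66. -31.] -109 [-35. -28.] -99 [-31. -22.] -89 [-26. -18.] -79 [-22. -13.] -69 [-17.  -9.] -59 [-13.  -3.] -49 [-9. -2.] -39 [-4.  4.] -29 [ 1. 10.] -19 [ 4. 13.] -9 [ 0. 18.] 0 [13. 19.] 10 [-141. -138.] 20 [-175. -137.] 10 -3.5 1.3 0.1 -0.5; -3.5 1.2 0.1 -0.5; -3.5 1.2 0.1 -0.5; -3.5 1.2 0.1 -0.5; -3.5 1.2 0.1 -0.5; -3.5 1.1 0.1 -0.5; -3.5 1.1 0.1 -0.5; -3.5 1.1 0.1 -0.5; -3.5 1.0 0.1 -0.5; -3.5 1.0 0.1 -0.5
```

View pics/s1.png

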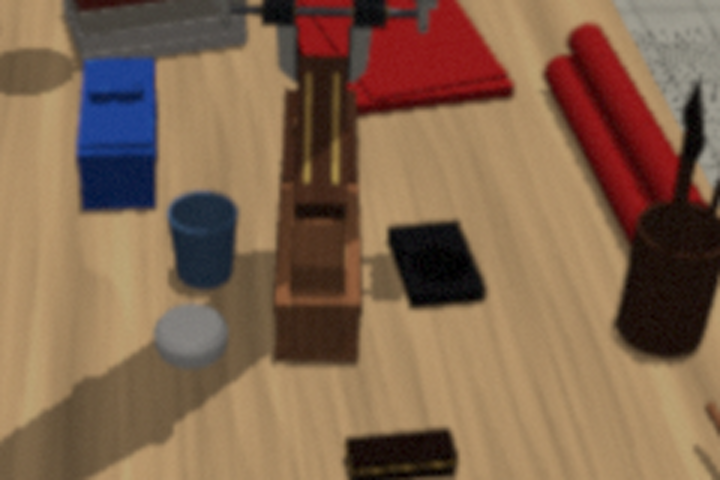

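The side view shows the paperweight held by its raised end at the same tilt, its low corner 119 mm back and 66 mm below the TCP, with the case empty below. Now I'll carry it above the sheet's head margin.

```bash
python3 - <<'E'
from h import *
a=np.deg2rad(-1.5); hm=np.array([.4969,-.1815])+.105*np.array([np.cos(a),np.sin(a)]); print(hm)
h=np.array([np.cos(np.deg2rad(88.5)),np.sin(np.deg2rad(88.5))])
t=hm+(-.075+.119)*h; print(t)
plan([((*t,.16),88.5)],vmax=2.6)
E
```

```text
[ 0.60186402 -0.18424858]
[ 0.6030158  -0.14026366]
15 -2.4 0.9 0.3 -0.3; -2.4 0.9 0.3 -0.3; -2.4 0.8 0.3 -0.3; -2.4 0.8 0.3 -0.3; -2.4 0.8 0.3 -0.3; -2.4 0.8 0.3 -0.3; -2.4 0.8 0.3 -0.3; -2.4 0.8 0.3 -0.3; -2.4 0.8 0.3 -0.3; -2.4 0.7 0.3 -0.3; -2.4 0.7 0.3 -0.3; -2.4 0.7 0.3 -0.3; -2.4 0.7 0.3 -0.3; -2.4 0.7 0.3 -0.3; -2.4 0.7 0.3 -0.3
```

play_rows(
  increments="-0.8 0.3 0 -0.3 -1; -1.6 0.6 0 -0.3 -1; -2.4 0.9 0.3 -0.3 -1; -2.4 0.8 0.3 -0.3 -1; -2.4 0.8 0.3 -0.3 -1",
)

```text
clock: 12.13
position: [0.5379, 0.128, 0.1988]
ee_rot: [-2.312, -2.126, 0.003]
force: [-0.3, 0.2, -2.8]
width: 0.475
gripper_force: 50.0
```

play_rows(
  increments="-2.4 0.8 0.3 -0.3 -1; -2.4 0.8 0.3 -0.3 -1; -2.4 0.8 0.3 -0.3 -1; -2.4 0.8 0.3 -0.3 -1; -2.4 0.8 0.3 -0.3 -1",
)

```text
clock: 12.55
position: [0.5687, 0.0051, 0.1838]
ee_rot: [-2.284, -2.155, 0.003]
force: [0.1, 0.7, -2.6]
width: 0.478
gripper_force: 50.0
```

play_rows(
  increments="-2.4 0.7 0.4 -0.3 -1; -2.4 0.7 0.4 -0.3 -1; -2.4 0.7 0.4 -0.3 -1; -2.4 0.7 0.4 -0.3 -1; -2.4 0.7 0.3 -0.3 -1",
)

```text
clock: 12.97
position: [0.5976, -0.1163, 0.1644]
ee_rot: [-2.255, -2.185, 0.003]
force: [-0.3, 1.6, -2.5]
width: 0.472
gripper_force: 50.0
```

play_rows(
  increments="-1.6 0.4 0.3 -0.2 -1; -0.8 0.2 0.2 -0.1 -1; 0 0 0 0 -1; 0 0 0 0 -1; 0 0 0 0 -1",
)

```text
clock: 13.38
position: [0.6035, -0.1365, 0.1609]
ee_rot: [-2.248, -2.193, -0.001]
force: [-0.3, -0.1, -2.6]
width: 0.476
gripper_force: 50.0
```

```bash
cat >> h.py <<'E'
AH=np.deg2rad(88.5); H=np.array([np.cos(AH),np.sin(AH)]); HX=np.array([H[1],-H[0]])
HM=np.array([.4969,-.1815])+.105*HX
E
python3 - <<'E'
from h import *
p,psi,r,s=tcp(); print(p,psi,s["clock"],s["force"],s["ft_torque"],s["width"])
print("tcp in sheet head frame (y,x)",(p[:2]-HM)@H,(p[:2]-HM)@HX)
q=vision.get_image("side")
for r in cut_out("weight_center",q)[:1]:
    v=mworld(q,r["mask"]); X=(v[:,:2]-p[:2])@H; Y=(v[:,:2]-p[:2])@HX
    print(r["confidence"],r["point"],len(v)); m=(abs(Y)<.035)&(abs(X)<.2)
    for x in np.arange(-.15,.05,.01):
        k=m&(abs(X-x)<.005)
        if k.sum()>2: print(int(x*1000),np.percentile((v[k][:,2]-p[2])*1000,[3,50,97]).round(),np.percentile(Y[k]*1000,[3,97]).round())
# sheet
r=cut_out("head_margin",q)[0]; w=mworld(q,r["mask"]); w=w[w[:,2]<.006]; print("sheet",rect(w))
t=HM+(-.075+.119)*H; plan([((*t,.085),88.5)],vmax=1.5)
E
```

```text
[ 0.60349911 -0.1365111   0.16094652] 88.57103931508195 13.3833 [-0.28260277 -0.07510623 -2.6423604 ] [ 0.17072195 -0.09721789 -0.0200667 ] 0.4761240349365781
tcp in sheet head frame (y,x) 0.04776392755071263 0.00038491056630779387
0.7 [252.9, 387.8] 1529
-129 [-56. -40. -36.] [-20.  21.]
-119 [-50. -35. -30.] [-20.  22.]
-109 [-47. -31. -27.] [-20.  23.]
-99 [-41. -25. -22.] [-20.  23.]
-89 [-45. -22. -18.] [-20.  23.]
-79 [-32. -17. -13.] [-20.  23.]
-69 [-37. -12.  -8.] [-20.  21.]
-59 [-25.  -8.  -4.] [-20.  21.]
-49 [-23.  -3.   2.] [-20.  19.]
-39 [-12.   1.   6.] [-20.  18.]
-29 [-8.  6. 11.] [-20.  19.]
-19 [ 2. 10. 14.] [-20.  20.]
-9 [-3. 15. 20.] [-20.  20.]
0 [16. 19. 21.] [-14.  19.]
sheet (array([ 497.9, -180.2]), array([175.8, 281.8]), 88.1)
6 -0.1 -0.0 1.3 0.0; -0.1 -0.0 1.3 0.0; -0.1 -0.0 1.3 0.0; -0.1 -0.0 1.3 0.0; -0.1 -0.0 1.3 0.0; -0.1 -0.0 1.3 0.0
```

play_rows(
  increments="-0.1 0 1 0 -1; -0.1 0 2 0 -1; -0.1 0 2 0 -1; -0.1 0 1.5 0 -1; 0 0 0.8 0 -1",
)

```text
clock: 13.95
position: [0.6022, -0.1422, 0.0854]
ee_rot: [-2.249, -2.19, 0.003]
force: [-0.7, -0.5, -2.0]
width: 0.474
gripper_force: 50.0
```

play_rows(
  increments="0 0 0.4 0 -1; 0 0 0.3 0 -1; 0 0 0.2 0 -1; 0 0 0 0 -1",
)

```text
clock: 14.28
position: [0.604, -0.1422, 0.0793]
ee_rot: [2.25, 2.191, 0.001]
force: [0.1, 0.4, -1.8]
width: 0.474
gripper_force: 50.0
```

play_rows(
  increments="0 0 0.2 0 -1; 0 0 0.2 0 -1; 0 0 0.2 0 -1; 0 0 0 0 -1",
)

```text
clock: 14.62
position: [0.6034, -0.1425, 0.0728]
ee_rot: [-2.251, -2.191, 0.0]
force: [-0.4, 0.0, -3.2]
width: 0.475
gripper_force: 50.0
```

play_rows(
  increments="0.1 0 0.2 0 -1; 0.1 0 0.1 0 -1; 0 0 0.1 0 -1; 0 0 0 0 -1",
)

```text
clock: 14.95
position: [0.6037, -0.14, 0.069]
ee_rot: [-2.251, -2.192, -0.0]
force: [-0.5, 1.9, 0.9]
width: 0.473
gripper_force: 50.0
```

play_rows(
  increments="0 0 0.1 0 -1; 0 0 0.1 0 -1; 0 0 0 0 -1",
)

```text
clock: 15.2
position: [0.6041, -0.1398, 0.0674]
ee_rot: [2.25, 2.192, 0.001]
force: [-0.7, 2.7, 4.9]
width: 0.475
gripper_force: 50.0
```

Touchdown. I'll ease the grip and lower in an arc so the block pivots between the pads.

play_rows(
  increments="0 0 0 0 -1; 0.1 0 0.2 0 -1; 0.1 0 0.2 0 -1; 0.2 0 0.3 0 -1; 0.2 0 0.3 0 -1",
  grip_force=12,
)

```text
clock: 15.62
position: [0.6037, -0.1349, 0.0565]
ee_rot: [2.251, 2.191, -0.001]
force: [0.0, -0.3, -1.3]
width: 0.481
gripper_force: 12.0
```

```bash
cat > chk.py <<'E'
from h import *
p,psi,r,s=tcp(); print(p,psi,s["clock"],s["force"],s["ft_torque"],s["width"])
print("tcp in head frame (y,x)",(p[:2]-HM)@H,(p[:2]-HM)@HX)
q=vision.get_image("side")
r=cut_out("weight_center",q)[0]
v=mworld(q,r["mask"]); X=(v[:,:2]-HM)@H; Y=(v[:,:2]-HM)@HX; m=(abs(Y)<.035)&(abs(X)<.12)
for x in np.arange(-.08,.09,.02):
    k=m&(abs(X-x)<.006)
    if k.sum()>2: print(int(x*1000),np.percentile(v[k][:,2]*1000,[3,50,97]).round(),np.percentile(Y[k]*1000,[3,97]).round())
E
python3 chk.py
```

```text
[ 0.60366866 -0.13490586  0.05646716] 88.43562500519506 15.6167 [ 0.01652822 -0.30152883 -1.32106854] [-0.30880973 -0.17603175  0.0251545 ] 0.4807359122799163
tcp in head frame (y,x) 0.04937304638069411 0.0005123821928804185
-80 [15. 33. 37.] [-19.  16.]
-60 [17. 40. 43.] [-19.  21.]
-39 [33. 46. 51.] [-19.  22.]
-19 [34. 53. 56.] [-20.  22.]
0 [45. 59. 63.] [-19.  22.]
20 [49. 66. 70.] [-20.  23.]
40 [54. 72. 76.] [-20.  23.]
```

play_rows(
  increments="0.2 0 0.4 0 -1; 0.2 0 0.4 0 -1; 0.2 0 0.4 0 -1; 0.2 0 0.4 0 -1; 0.1 0 0.4 0 -1",
)

```text
clock: 16.13
position: [0.604, -0.1249, 0.0365]
ee_rot: [-2.25, -2.192, 0.0]
force: [1.4, 1.1, -0.5]
width: 0.479
gripper_force: 12.0
```

```bash
python3 chk.py
```

```text
[ 0.60395911 -0.12491307  0.03647091] 88.47986582582959 16.1333 [ 1.362988    1.14379639 -0.51268086] [ 0.12609734 -0.11817463  0.01947922] 0.4787355168064441
tcp in head frame (y,x) 0.05937002403876734 0.0005411488288595233
-80 [ 3. 29. 34.] [-19.  14.]
-60 [ 4. 35. 39.] [-20.  23.]
-39 [12. 38. 42.] [-20.  23.]
-19 [20. 41. 46.] [-19.  24.]
0 [27. 45. 48.] [-19.  22.]
20 [35. 49. 52.] [-20.  23.]
40 [ 4. 52. 56.] [-20.  22.]
60 [ 0. 55. 58.] [-16.  19.]
```

play_rows(
  increments="0.1 0 0.4 0 -1; 0.1 0 0.4 0 -1; 0.1 0 0.4 0 -1; 0.1 0 0.3 0 -1; 0 0 0.2 0 -1",
)

```text
clock: 16.65
position: [0.604, -0.1211, 0.0195]
ee_rot: [-2.25, -2.192, 0.0]
force: [0.5, 0.8, 0.2]
width: 0.476
gripper_force: 12.0
```

play_rows(
  increments="0 0 0.2 0 -1; 0 0 0.1 0 -1; 0 0 0.1 0 -1; 0 0 0 0 -1",
)

```text
clock: 16.98
position: [0.6042, -0.1214, 0.0159]
ee_rot: [-2.251, -2.191, 0.0]
force: [-0.6, 0.5, -0.5]
width: 0.479
gripper_force: 12.0
```

```bash
python3 chk.py
```

```text
[ 0.60417306 -0.12142755  0.0158749 ] 88.45902342129456 16.9833 [-0.55749096  0.4924938  -0.47343345] [ 0.08208373 -0.17173957 -0.03569672] 0.4789588543857969
tcp in head frame (y,x) 0.06285994723373547 0.0006637855383125387
-80 [ 5. 25. 33.] [-19.  15.]
-60 [ 6. 31. 35.] [-19.  22.]
-39 [ 6. 32. 36.] [-19.  21.]
-19 [16. 33. 36.] [-19.  20.]
0 [18. 33. 36.] [-19.  22.]
20 [12. 33. 36.] [-20.  23.]
40 [17. 34. 38.] [-20.  21.]
60 [32. 34. 37.] [-14.  20.]
```

play_rows(
  increments="0 0 0.1 0 -1; 0 0 0.1 0 -1; 0 0 0.1 0 -1; 0 0 0 0 -1; 0 0 0 0 -1",
)

```text
clock: 17.5
position: [0.6043, -0.1215, 0.0135]
ee_rot: [2.251, 2.191, 0.0]
force: [-1.7, 1.3, 5.3]
width: 0.478
gripper_force: 12.0
```

play_rows(
  increments="0 0 0.1 0 -1; 0 0 0 0 -1",
)

```text
clock: 17.67
position: [0.6043, -0.1215, 0.013]
ee_rot: [2.251, 2.191, -0.0]
force: [-3.6, 1.6, 11.2]
width: 0.48
gripper_force: 12.0
```

```bash
python3 chk.py
```

```text
[ 0.60429534 -0.12147486  0.0129814 ] 88.45483153468903 17.6667 [-3.55046373  1.62108644 11.19528075] [ 0.16767079  0.8117056  -0.01843717] 0.47964363810143484
tcp in head frame (y,x) 0.06281585694277274 0.0007872622215947039
-80 [ 6. 25. 34.] [-19.  17.]
-60 [14. 32. 35.] [-19.  23.]
-39 [ 9. 32. 35.] [-19.  23.]
-19 [12. 32. 34.] [-19.  23.]
0 [ 3. 32. 35.] [-19.  23.]
20 [ 4. 32. 35.] [-19.  24.]
40 [ 5. 31. 34.] [-19.  23.]
60 [28. 32. 35.] [-16.  23.]
```

Flat on the sheet, top at 32 mm all along. Releasing.

play_rows(
  increments="0 0 -0.1 0 -1; 0 0 0 0 0.3; 0 0 0 0 0.3; 0 0 0 0 0.3; 0 0 0 0 0.3",
)

```text
clock: 18.18
position: [0.6041, -0.1216, 0.0128]
ee_rot: [2.251, 2.191, -0.0]
force: [-0.0, 0.2, 0.2]
width: 0.645
gripper_force: 0.0
```

play_rows(
  increments="0 0 0 0 0.3; 0 0 -0.5 0 0.3; 0 0 -1.5 0 0.3; 0 0 -3 0 0.3; 0 0 -4 0 0.3",
)

```text
clock: 18.6
position: [0.6021, -0.1212, 0.1017]
ee_rot: [-2.248, -2.189, 0.005]
force: [0.4, 0.1, -0.4]
width: 0.652
gripper_force: 0.0
```

play_rows(
  increments="3 0 -4 0 0.3; 4 0 -3 0 0.3; 4 0 -2 0 0.3; 4 0 0 0 0.3; 0 0 0 0 0.3",
)

```text
clock: 19.02
position: [0.6081, 0.0254, 0.1829]
ee_rot: [-2.238, -2.202, -0.012]
force: [0.0, 1.8, -0.5]
width: 0.652
gripper_force: 0.0
```

```bash
python3 chk.py; python3 - <<'E'
from h import *
for n in ("side","top"):
    q=vision.get_image(n)
    if n=="top": save(q,"t2",None,1.25)
    w=mworld(q,cut_out("weight_center",q)[0]["mask"]); w=w[(w[:,2]>.027)&(abs(w[:,:2]-HM).max(1)<.12)]
    print(n,"weight",rect(w),"ctr head frame",((np.array(rect(w)[0])/1000-HM)@H).round(4),((np.array(rect(w)[0])/1000-HM)@HX).round(4))
    for k in ["ink_bottle","ink_dish","inkstone","inkstick_box","water_cup","seal_box"]:
        c=cut_out(k,q)
        if c: print(k,c[0]["point"],np.median(mworld(q,c[0]["mask"]),0).round(3))
E
```

```text
[0.6080712  0.02538506 0.18286562] 89.07833704846541 19.0167 [ 0.03400309  1.83680338 -0.51308885] [ 0.11166857 -0.06735922  0.0145988 ] 0.6515920306331571
tcp in head frame (y,x) 0.2097242839283027 0.000717483041066269
-80 [ 5. 25. 33.] [-19.  17.]
-60 [18. 32. 35.] [-20.  23.]
-39 [ 3. 32. 35.] [-20.  23.]
-19 [ 7. 32. 34.] [-20.  23.]
0 [ 8. 32. 34.] [-19.  22.]
20 [ 5. 32. 35.] [-20.  22.]
40 [ 5. 32. 35.] [-20.  23.]
60 [13. 32. 35.] [-19.  22.]
side weight (array([ 603.9, -191. ]), array([154.1,  44.6]), 88.4) ctr head frame -0.0067 0.0022
ink_bottle [329.3, 399.6] [ 0.597 -0.35   0.082]
ink_dish [283.7, 311.7] [ 0.443 -0.169  0.015]
inkstone [176.8, 364.6] [0.632 0.184 0.019]
inkstick_box [241.5, 352.7] [ 0.556 -0.064  0.025]
water_cup [169.1, 288.4] [0.405 0.196 0.052]Traceback (most recent call last):
  File "<stdin>", line 5, in <module>
IndexError: list index out of range
```

View pics/t2.png

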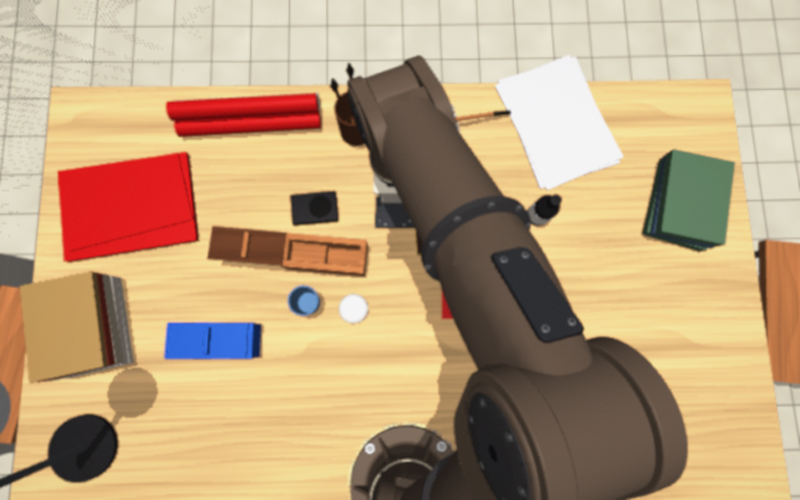

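The block is down, square, and flat. The top view is blocked by the arm: case empty and lid open at (245,245), everything else in place. I'll move away to check centring from above.

play_rows(
  increments="4 -1 -2 0 0.3; 4 -1 -2 0 0.3; 4 -1 -1 0 0.3; 4 -1 0 0 0.3; 4 -1 0 0 0.3",
)

```text
clock: 20.03
position: [0.5649, 0.209, 0.2272]
ee_rot: [2.252, 2.19, 0.003]
force: [0.6, 0.7, 0.3]
width: 0.654
gripper_force: 0.0
```

play_rows(
  increments="4 -1 0 0 0.3; 4 -1 0 0 0.3; 4 -1 0 0 0.3; 0 0 0 0 0.3; 0 0 0 0 0.3",
)

```text
clock: 20.45
position: [0.5364, 0.3316, 0.2261]
ee_rot: [-2.244, -2.197, -0.001]
force: [-0.2, -0.7, -0.7]
width: 0.65
gripper_force: 0.0
```

```bash
python3 - <<'E'
from h import *
print(arm.observe()["position"],arm.observe()["clock"])
for n in ("side","top","wrist"):
    q=vision.get_image(n)
    c=cut_out("weight_center",q)
    for r in c[:1]:
        w=mworld(q,r["mask"]); w=w[(w[:,2]>.029)&(abs(w[:,:2]-HM).max(1)<.12)]
        if len(w)<20: print(n,"none");continue
        print(n,"weight",len(w),rect(w),((np.array(rect(w)[0])/1000-HM)@H).round(4),((np.array(rect(w)[0])/1000-HM)@HX).round(4))
    h=cut_out("head_margin",q)
    if h: w=mworld(q,h[0]["mask"]); w=w[w[:,2]<.007]; print("sheet",h[0]["confidence"],len(w),rect(w)); Y=(w[:,:2]-HM)@H; print(np.percentile(Y,[.5,99.5]).round(4),np.percentile((w[:,:2]-HM)@HX,[.5,99.5]).round(4))
    if n=="top": save(q,"t3",(130,290,300,470),4)
E
```

```text
[0.53637374 0.33159235 0.22607703] 20.45
side weight 975 (array([ 603.9, -189.7]), array([154.7,  43.8]), 88.7) -0.0054 0.0022
sheet 0.62 5102 (array([ 498.7, -180.3]), array([176.9, 282.6]), 88.4)
[-0.0853  0.086 ] [-0.2444 -0.0027]
top weight 698 (array([ 601.1, -189.2]), array([ 45.6, 148.2]), 0.0) -0.005 -0.0006
sheet 0.55 3687 (array([ 493. , -181.7]), array([170.8, 274.9]), 88.1)
[-0.084   0.0845] [-0.2456  0.0167]
```

View pics/t3.png

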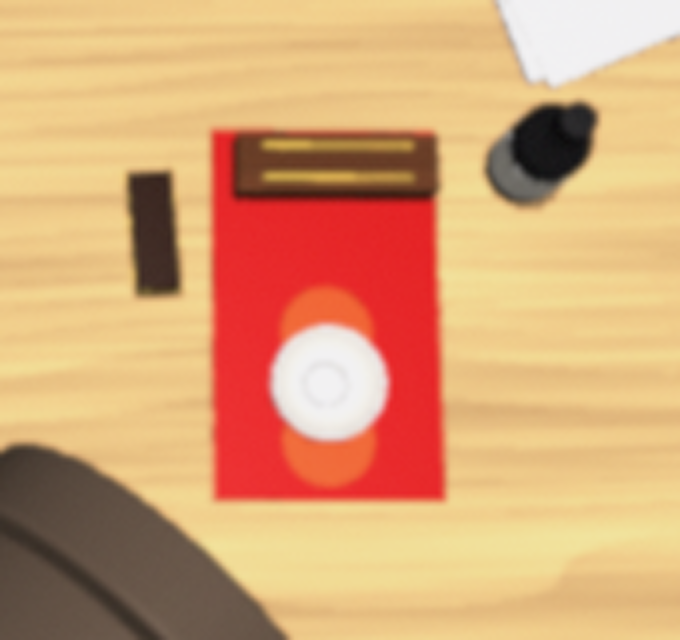

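The top view shows the block at crop px (335,165), square on the margin but about 5 mm towards the bottle side. I'll re-grip gently at its middle and slide it 5 mm.

```bash
python3 - <<'E'
from h import *
c=HM-.005*H+.001*HX; print(c)
plan([((*c,.15),88.5)],vmax=3.9)
E
```

```text
[ 0.60273279 -0.18927304]
14 -3.7 0.6 0.5 -0.0; -3.7 0.6 0.5 -0.0; -3.7 0.6 0.5 -0.0; -3.7 0.6 0.5 -0.0; -3.7 0.6 0.5 -0.0; -3.7 0.6 0.5 -0.0; -3.7 0.6 0.5 -0.0; -3.7 0.6 0.5 -0.0; -3.7 0.6 0.5 -0.0; -3.7 0.6 0.5 -0.0; -3.7 0.6 0.5 -0.0; -3.7 0.6 0.5 -0.0; -3.7 0.6 0.5 -0.0; -3.7 0.6 0.5 -0.0
```

play_rows(
  increments="-3.7 0.6 0.5 0 0.35; -3.7 0.6 0.5 0 0.35; -3.7 0.6 0.5 0 0.35; -3.7 0.6 0.5 0 0.35; -3.7 0.6 0.5 0 0.35",
  grip_force=8,
)

```text
clock: 21.32
position: [0.5633, 0.1403, 0.2011]
ee_rot: [2.251, 2.191, 0.0]
force: [0.7, -0.5, 1.0]
width: 0.675
gripper_force: 0.0
```

play_rows(
  increments="-3.7 0.6 0.5 0 0.35; -3.7 0.6 0.5 0 0.35; -3.7 0.6 0.5 0 0.35; -3.7 0.6 0.5 0 0.35; -3.7 0.6 0.5 0 0.35",
)

```text
clock: 21.73
position: [0.5882, -0.0456, 0.1762]
ee_rot: [2.251, 2.19, 0.0]
force: [1.4, 0.1, 0.3]
width: 0.675
gripper_force: 0.0
```

play_rows(
  increments="-3.7 0.6 0.5 0 0.35; -3.7 0.6 0.5 0 0.35; -3.0 0.5 0.5 0 0.35; 0 0 0 0 0.35; 0 0 0 0 0.35",
)

```text
clock: 22.15
position: [0.6019, -0.1508, 0.1605]
ee_rot: [-2.256, -2.186, 0.002]
force: [0.2, 0.4, 0.4]
width: 0.675
gripper_force: 0.0
```

```bash
python3 - <<'E'
from h import *
c=HM-.005*H+.001*HX; p,psi,r,s=tcp(); print(p,psi,s["width"],s["clock"])
plan([((*c,.06),88.5)],vmax=3)
E
```

```text
[ 0.60187999 -0.15083925  0.16046109] 88.17502823253653 0.6746316118329307 22.15
4 -1.0 0.1 2.5 -0.1; -1.0 0.1 2.5 -0.1; -1.0 0.0 2.5 -0.1; -1.0 0.0 2.5 -0.1
```

play_rows(
  increments="-1.3 0.1 2 -0.3 0.35; -1.3 0 2.5 0 0.35; -1.2 0 2.5 0 0.35; 0 0 2.5 0 0.35; 0 0 0 0 0.35",
)

```text
clock: 22.57
position: [0.5995, -0.1848, 0.0618]
ee_rot: [-2.241, -2.193, 0.005]
force: [-1.2, -0.2, -1.3]
width: 0.679
gripper_force: 0.0
```

play_rows(
  increments="0 0 0 0 0.35",
)

```text
clock: 22.65
position: [0.602, -0.1839, 0.0657]
ee_rot: [-2.242, -2.197, 0.001]
force: [0.4, -0.6, 0.9]
width: 0.671
gripper_force: 0.0
```

```bash
python3 - <<'E'
from h import *
c=HM-.005*H+.001*HX; p,psi,r,s=tcp(); print(p,psi,s["width"],s["clock"])
plan([((*c,.012),88.5)],vmax=2)
E
```

```text
[ 0.60198577 -0.18392237  0.06572757] 88.85813135374549 0.6711531835112782 22.65
3 -0.2 0.0 1.8 0.1; -0.2 0.0 1.8 0.1; -0.2 0.0 1.8 0.1
```

play_rows(
  increments="0 0.1 2 0.3 0.35; 0 0 1.8 0 0.35; 0 0 1 0 0.35; 0 0 0.5 0 0.35; 0 0 0 0 0.35",
)

```text
clock: 23.07
position: [0.6038, -0.185, 0.0135]
ee_rot: [-2.25, -2.192, -0.0]
force: [0.2, 0.4, 0.9]
width: 0.675
gripper_force: 0.0
```

play_rows(
  increments="0 0 0 0 0.35; 0 0 0 0 -1; 0 0 0 0 -1; 0 0 0 0 -1; 0 0 0 0 -1",
  grip_force=8,
)

```text
clock: 23.48
position: [0.6038, -0.1859, 0.0138]
ee_rot: [2.251, 2.191, 0.0]
force: [-1.3, 0.4, 4.6]
width: 0.475
gripper_force: 8.0
```

play_rows(
  increments="0.1 0 0 0 -1; 0.2 0 0 0 -1; 0.2 0 0 0 -1; 0 0 0 0 -1; 0 0 0 0 -1",
)

```text
clock: 23.9
position: [0.6043, -0.1814, 0.0138]
ee_rot: [2.25, 2.19, 0.0]
force: [-0.4, -3.0, 6.5]
width: 0.476
gripper_force: 8.0
```

```bash
python3 chk.py
```

```text
[ 0.60428338 -0.18136608  0.01379098] 88.44323038937631 23.9 [-0.42813501 -2.96958149  6.48388765] [-0.53771122  0.09152967 -0.00625481] 0.47569518954029893
tcp in head frame (y,x) 0.002944843947235072 0.0023430788050879873
-80 [ 1. 20. 33.] [-17.  17.]
-60 [ 9. 32. 34.] [-18.  24.]
-39 [ 6. 32. 35.] [-18.  25.]
-19 [ 4. 31. 34.] [-18.  23.]
0 [14. 32. 35.] [-18.  23.]
20 [29. 31. 33.] [-5. 21.]
40 [29. 32. 34.] [ 0. 20.]
```

play_rows(
  increments="0 -0.1 0 0 -1; 0 0 0 0 -1; 0 0 0 0 0.3; 0 0 0 0 0.3; 0 0 0 0 0.3",
)

```text
clock: 24.42
position: [0.602, -0.1802, 0.0126]
ee_rot: [-2.25, -2.191, 0.001]
force: [-0.0, -0.2, -0.2]
width: 0.628
gripper_force: 0.0
```

play_rows(
  increments="0 0 0 0 0.3; 0 0 0 0 0.3; 0 0 -1 0 0.3; 0 0 -3 0 0.3; 0 0 -4 0 0.3",
)

```text
clock: 24.83
position: [0.6004, -0.1803, 0.0917]
ee_rot: [-2.247, -2.188, 0.005]
force: [0.5, 0.2, 0.0]
width: 0.647
gripper_force: 0.0
```

play_rows(
  increments="2 0 -4 0 0.3; 4 0 -4 0 0.3; 4 0 -4 0 0.3; 4 -1 0 0 0.3; 4 -1 0 0 0.3",
)

```text
clock: 25.25
position: [0.5881, -0.0215, 0.1924]
ee_rot: [2.25, 2.187, 0.006]
force: [0.2, 0.8, -0.5]
width: 0.651
gripper_force: 0.0
```

play_rows(
  increments="4 -1 0 0 0.3; 4 -1 0 0 0.3; 4 -1 0 0 0.3; 4 -1 0 0 0.3; 4 -1 0 0 0.3",
)

```text
clock: 25.67
position: [0.5415, 0.1804, 0.1903]
ee_rot: [2.251, 2.191, 0.001]
force: [1.2, 1.2, 0.3]
width: 0.648
gripper_force: 0.0
```

play_rows(
  increments="4 -1 0 0 0.3; 4 -1 0 0 0.3; 2 0 0 0 0.3; 0 0 0 0 0.3; 0 0 0 0 0.3",
)

```text
clock: 26.08
position: [0.5243, 0.2806, 0.1899]
ee_rot: [-2.247, -2.195, -0.001]
force: [0.1, -0.7, 0.2]
width: 0.654
gripper_force: 0.0
```

```bash
python3 - <<'E'
from h import *
print(arm.observe()["position"],arm.observe()["clock"])
for n in ("side","top"):
    q=vision.get_image(n)
    for r in cut_out("weight_center",q)[:1]:
        w=mworld(q,r["mask"]); w=w[(w[:,2]>.029)&(abs(w[:,:2]-HM).max(1)<.12)]
        if len(w)<20: print(n,"none");continue
        print(n,"weight",len(w),rect(w),((np.array(rect(w)[0])/1000-HM)@H).round(4),((np.array(rect(w)[0])/1000-HM)@HX).round(4),np.percentile(w[:,2],[10,50,90]).round(4))
    v=world(q,np.argwhere(np.ones((400,640),bool))); X=(v[:,:2]-C0)@D; Y=(v[:,:2]-C0)@EY
    m=(v[:,2]>.071)&(v[:,2]<.08)&(abs(Y)<.03)&(X>.1)&(X<.3); print("lid",m.sum(),np.percentile(X[m],99).round(4) if m.sum()>5 else 0)
    for k in ["ink_bottle","ink_dish","inkstone","inkstick_box","water_cup","seal_box"]:
        c=cut_out(k,q)
        if c: print(k,np.round(c[0]["point"]),np.median(mworld(q,c[0]["mask"]),0).round(3))
E
```

```text
[0.52432103 0.28057281 0.18987494] 26.0833
side weight 956 (array([ 605.4, -186.2]), array([153. ,  44.7]), 88.4) -0.0019 0.0036 [0.0301 0.032  0.0339]
lid 389 0.2441
ink_bottle [328. 399.] [ 0.596 -0.351  0.083]
ink_dish [282. 311.] [ 0.443 -0.169  0.015]
inkstone [173. 362.] [0.627 0.188 0.019]
inkstick_box [242. 356.] [ 0.555 -0.065  0.024]
water_cup [170. 287.] [0.405 0.197 0.052]
seal_box [198. 284.] [0.389 0.096 0.027]
top weight 721 (array([ 604.8, -186.1]), array([148.6,  46.9]), 89.4) -0.0018 0.003 [0.0305 0.0329 0.0354]
lid 0 0
ink_bottle [168. 436.] [ 0.595 -0.322  0.091]
ink_dish [226. 381.] [ 0.441 -0.18   0.016]
inkstone [166. 252.] [0.631 0.196 0.021]
inkstick_box [189. 342.] [ 0.554 -0.053  0.027]
water_cup [212. 384.] [ 0.485 -0.178  0.003]
```

```bash
python3 -c "
from cell import job; print(job.sign_off())"
```

```text
the job is handed in; nothing more can be done
None
```

The job is handed in: the lid is open against its stop, and the paperweight lies flat and square on the head margin within about 4 mm of its middle (I re-gripped it once to slide it about 5 mm), with the other six items where they stood.

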